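# Unload the sealed dry case and crack its lid

### The job

Take the two steel weights off the lid of the dry case and stack them squarely between the four pins of the nest plate, the thick one at the bottom on the plate and the thin one on top of it. Then grip the lid's pull bar, break the lid free of its sticky gasket without letting it jump open past 40 mm at the front edge, and hold it slightly open, about 20 mm at the front edge (10 to 30 mm), steadily for at least three seconds; the program finishes while still gripping the bar and holding the lid there. Leave the black star knob and the white step gauge where they are.

Things in the scene. Friction and masses are not known exactly. Their poses are not given: they have to be found in the camera images.
- dry_case: grey parts case with clear hinged lid, 129 x 190 x 46 mm, fixed. Origin: centre of its underside; +x points from the front (bar side) to the hinge. Lid top: 46 mm up, x -61 to 59, y -95 to 95 mm. Hinge axis: along y at x = 62, z = 37 mm. At the start the weights stand on the lid at about x = 20, y = -48 and +48 mm (within 8 mm), either way round.
- lid_hinge (a joint): lid angle about its hinge, rad: 0 shut, grows as the front edge rises, stop at 0.5. The front edge is 123 mm from the hinge: 20 mm open = 0.16, 10 to 30 mm = 0.08 to 0.25, 40 mm = 0.33 rad. The gasket holds it shut: about 16 N upward at the bar starts it, then the pull drops, to about 7 N at 0.13, 3 N at 0.22 rad; a hard grip that does not tilt with it adds up to 6 N. Let go, it falls shut.
- bar_mid (a point): middle of the lid's pull bar: level round steel bar 10 mm thick along the case's y on two posts (62 mm free between). Lid shut: 76 mm above the case's origin at x = -45 mm, so 107 mm in front of and 39 mm above the hinge axis, 30 mm above the lid's top. It moves on an arc about the hinge; the bar can turn between pads that close across it (along the case's x).
- thick_weight: plain steel cylinder, 50 mm diameter, 30 mm high, about 0.4 kg, standing on the case lid at the start. Origin: centre of its underside, z up.
- thin_weight: plain steel cylinder, 50 mm diameter, 18 mm high, about 0.24 kg, standing on the case lid at the start. Origin: centre of its underside, z up.
- nest: aluminium plate 72 x 72 x 10 mm, fixed, with four upright steel pins 7 mm thick with round tips, at x, y = +-21.9 mm in its frame, tips 52.5 mm above the table. They surround a 50 mm weight with 2.5 mm of play each way; neighbouring pins stand 37 mm apart, so fingers can pass between them along the plate's x or y. Origin: centre of the underside.
- nest_floor (a point): centre of the nest plate's top face, 10 mm above the table, midway between the four pins; axes as the nest's.
- clamp_knob: black star knob with an upright stud, 36 x 35 x 38 mm; body origin at the centre of its underside; a bystander, to be left where it is (not shifted by more than 20 mm)
- step_gauge: small white stepped gauge block, 26 x 68 x 24 mm; body origin at the centre of its underside; a bystander, to be left where it is (not shifted by more than 20 mm)
- dry_case_lid: the clear lid of the case with its steel pull bar (grip point: point bar_mid), about 0.1 kg; with the lid shut its origin and axes are those of the case, they turn with the lid about the hinge.

How it is judged:
On the way, in this order (a step that is already met when the one before it is completed fails the run):
1. the thick weight stands on the nest plate between the pins, let go (horizontal distance between thick_weight and nest_floor below 0.005 m and z of thick_weight in the frame of nest_floor between -0.003 and 0.003 m and angle between thick_weight's own z axis and vertical below 0.06 rad and linear speed of thick_weight below 0.02 m/s and contact force between the fingers and thick_weight below 0.05 N), for 0.2 s.
2. the thin weight lies squarely on the thick one between the pins, let go (all of step 1 and horizontal distance between thin_weight and nest_floor below 0.005 m and z of thin_weight in the frame of nest_floor between 0.027 and 0.033 m and angle between thin_weight's own z axis and vertical below 0.06 rad and linear speed of thin_weight below 0.02 m/s and contact force between the fingers and thin_weight below 0.05 N), for 0.2 s.
3. the lid is broken free by its pull bar and held 10 to 30 mm open for 3 s (contact force between the fingers and dry_case_lid above 1 N and value of joint lid_hinge between 0.08 and 0.25 rad and velocity of joint lid_hinge between -0.08 and 0.08 rad/s), for 3 s.
At the end, for the whole second after the job is handed in: Both weights rest untouched in the nest, thick on the plate, thin on it (centred to 5 mm, height to 3 mm, tilt under 0.06 rad); the fingers still grip the pull bar (over 1 N) and hold the lid still at 0.08 to 0.25 rad, 10 to 30 mm at its front edge (all of step 2 and all of step 3); the arm keeps its last pose, push and grip.
It fails at once if the lid jumps open past 40 mm at its front edge (value of joint lid_hinge above 0.33 rad).
It fails at once if the lid is lifted before both weights are stacked in the nest (value of joint lid_hinge above 0.03 rad and horizontal distance between any of thick_weight, thin_weight and nest_floor above 0.02 m).
It fails at once if the knob or the gauge is shifted (distance of any of clamp_knob, step_gauge from where it was at the start of the episode above 0.02 m).
It also fails if it takes over 62 s, if anything falls off the work surface, if the arm or the gripper's body presses on something with over 40 N, if the wrist force passes 120 N, or if a joint passes its speed limit or range.

### The arm

A 7-joint arm with a two-finger parallel gripper is mounted at the origin on the work surface; the furniture and walls round the work are solid. World frame = base frame: x ahead of the robot, y to its left, z up, the work surface at z = 0. Lengths are in m, angles in rad, forces in N, time in s.
With the tool pointing down it reaches from about 0.4 to 0.85 m from the base axis. Payload 10.4 kg.
Tool frame: the origin (TCP) lies at the very end of the fingers, on their centre line; the grasp point (between the pads) lies 19 mm behind it; z points along the fingers, y is the direction in which the jaws open and shut (so a half turn about z gives the same grasp; the last joint's range is limited). The gripper opens to 87 mm and grips with 3 to 60 N. Pads are 19 mm wide; open, the fingers measure 117 mm over their backs; the gripper's body (75 mm by 190 mm) begins 51 mm behind the grasp point.
Start: joints at [-1.344, 0.332, -0.065, 1.46, 0.022, 1.35, -0.088], TCP at [0.154, 0.606, 0.223] pointing down, gripper open.
Joint ranges: [-2.6, 2.6], [-0.5, 2.12], [-1.47, 1.34], [0.16, 2.42], [-1.27, 4.41], [0.06, 2.06], [-2.6, 2.6]. Speed limits (rad/s): [2.22, 2.22, 2.79, 2.79, 3.14, 3.14, 3.14].

### API

Orientations are given as a unit quaternion [x, y, z, w].
In Python, from bench import r, eyes, job gives the robot as it stands. The module is installed in compiled form; this text tells all that it offers.
- The arm moves only by the tool play_rows, never from a script. Its argument "motion" is a list of rows, each a list of 7 numbers: the shift along the tool's x, y, z as a fraction of full scale, then the turn, a rotation vector about the tool's x, y, z as a fraction of full scale, then the opening in per cent of the stroke, from 0 (shut) to 100 (fully open). A call has 1 to 5 rows; each row is the pose to reach, as a shift and turn from the pose commanded when the call began, along the tool's axes at that moment; what a row does not reach only later rows make up. Full scale, the value 1, is 0.2 m for a shift and 90 degrees for a turn. A row lasts 1/8 s, in which the tool goes at most 62.5 mm and 10.7 degrees, less where a joint would pass 70% of its speed; a pose out of reach is approached as far as the arm can. A call with a number of a shift or a turn outside -1 to 1 is refused whole. A call with a gripper value outside its range is refused whole. The fingers move at their own pace and stop on an object; "squeeze" is the grip in N (left out, the last holds). Time passes only in rows, so rows that repeat a pose let the fingers close. It gives the time, the measured TCP pose, the force and the opening at its end, in the units of the state.
- r.read_state(): the state, without advancing time (a new reading comes with each control period).
- eyes.camera(name): name is "scene" or "top"; returns a dict with "image" (480x640x3 uint8, red, green, blue), "mtx" (3x3 intrinsics, pixels), "R" (3x3) and "t" (3): a world point X has camera coordinates R X + t. Camera axes: x right, y down, z forward; pixel columns grow to the right and rows downward; lengths in m; the calibration is good to about 2 mm. A picture is of the moment at which its call begins. There is no depth.
- job.close_job(): hands the job in, once; it reports no verdict.
Trained networks look in a picture, given as the dict that the camera call returned (one of the last four; its "shot" number tells which), for a name from the list of things; names that differ only in an ending like _2 or _b are one class to them, and where a whole thing is asked for, a point or a joint stands for the part that bears it (a point fixed in the world has none). Each returns a list of dicts, best first, with "p" (0 to 1); they miss things now and then, are a little off and sometimes report something else, mostly with a low value. They report only what shows in the picture. A call takes as long as a camera call.
- eyes.regions_of(picture, label): "region" (480x640 bool, what is visible of it) and "xy" ([column, row] in pixels, amid what is visible of it).
- eyes.landmark_of(picture, label): "xy" ([column, row] in pixels: a listed point, or the origin of a listed thing).
The state is a dict: "time": time; "joint_positions": joint angles; "joint_vel": joint speeds; "joint_torque": joint torques, N m; "ee_pos": TCP position; "eef_rot": TCP orientation; "ft_force": force on the tool from outside, world axes, zero at the start; "torque": the same for the moment, N m; "width": finger opening in m.
Only numpy, scipy, OpenCV 4.12 (cv2) and the standard library are available. Lean on these libraries where they do the work, as an engineer would, in place of code of your own. Each camera call takes 0.05 s, during which the arm holds its last target. There are 200 camera calls.

## Working session

There is one attempt and no reset: what is moved stays moved. The work goes in short steps, Python scripts to look and compute and a tool call to move; the robot and the scene stay as the last step left them, time stands still between calls to the robot, and variables do not carry over. Pictures are saved under pics/ and viewed, about 8 in all and at most 12, crops included, and the job is handed in when it is done.

Besides the shell and the picture viewer there is one more tool, called after "Call:" as a command line: name --pt "numbers of a row" for each row, then --argument value for the rest. play_rows: Moves the arm, as the interface text tells. Shift numbers are shares of 0.2 m and turn numbers shares of 90 degrees, none past 1 either way. Its arguments: {"type":"object","properties":{"motion":{"type":"array","items":{"type":"array","items":{"type":"number"}}},"squeeze":{"type":"number"}},"required":["motion"]}

```bash
mkdir -p pics; cat > h.py <<'E'
from bench import r, eyes, job
import numpy as np, cv2
from scipy.spatial.transform import Rotation as Ro
def ray(c,uv):
    d=c["R"].T@np.linalg.solve(c["mtx"],[uv[0],uv[1],1.]); o=-c["R"].T@c["t"]; return o,d/np.linalg.norm(d)
def atz(c,uv,z):
    o,d=ray(c,uv); return o+d*(z-o[2])/d[2]
def proj(c,X):
    p=c["mtx"]@(c["R"]@np.array(X)+c["t"]); return p[:2]/p[2]
def tri(rs):
    A=0;b=0
    for o,d in rs:
        P=np.eye(3)-np.outer(d,d);A=A+P;b=b+P@o
    return np.linalg.solve(A,b)
def save(c,n): cv2.imwrite(f"pics/{n}.png",c["image"][:,:,::-1])
E
python3 - <<'E'
from h import *
s=r.read_state();print({k:np.round(v,3) for k,v in s.items()})
cs={n:eyes.camera(n) for n in("scene","top")}
for n,c in cs.items(): save(c,n+"0"); print(n,-c["R"].T@c["t"],c["mtx"][0,0])
for l in["dry_case","bar_mid","thick_weight","thin_weight","nest","nest_floor","clamp_knob","step_gauge"]:
    for n,c in cs.items():
        print(l,n,[(np.round(a["xy"]),round(a["p"],2)) for a in eyes.landmark_of(c,l)[:2]],[(np.round(a["xy"]),round(a["p"],2)) for a in eyes.regions_of(c,l)[:2]])
E
```

```text
{'time': np.float64(0.0), 'joint_positions': array([-1.344,  0.333, -0.065,  1.461,  0.022,  1.35 , -0.089]), 'joint_vel': array([-0.002,  0.001, -0.001, -0.001, -0.001,  0.   , -0.001]), 'joint_torque': array([-0.0000e+00, -6.2324e+01,  2.5000e-02, -3.8991e+01, -6.1000e-02,
        3.9000e-02,  0.0000e+00]), 'ee_pos': array([0.154, 0.605, 0.222]), 'eef_rot': array([ 0.125,  0.992, -0.001, -0.   ]), 'ft_force': array([ 0.677, -0.072,  0.354]), 'torque': array([ 0.042, -0.045,  0.038]), 'width': np.float64(0.087)}
scene [-0.06432669 -0.76191193  0.45687497] 477.0878196032461
top [ 0.29911567 -0.17190509  0.93081854] 562.648691879039
dry_case scene [(array([384., 283.]), 0.71)] [(array([382., 273.]), 0.59)]
dry_case top [(array([367., 200.]), 0.74), (array([332., 312.]), 0.22)] [(array([371., 205.]), 0.76)]
bar_mid scene [(array([371., 253.]), 0.69)] [(array([385., 267.]), 0.88), (array([413., 261.]), 0.19)]
bar_mid top [(array([372., 218.]), 0.79)] [(array([368., 204.]), 0.65)]
thick_weight scene [(array([377., 247.]), 0.82)] [(array([375., 240.]), 0.62)]
thick_weight top [(array([340
[... 188 characters left out ...]
y([377., 241.]), 0.16)]
thin_weight top [(array([400., 188.]), 0.86)] [(array([399., 184.]), 0.62), (array([370., 204.]), 0.41)]
nest scene [(array([268., 246.]), 0.69)] [(array([267., 244.]), 0.78)]
nest top [] [(array([215., 242.]), 0.74), (array([372., 206.]), 0.19)]
nest_floor scene [(array([273., 243.]), 0.82)] [(array([270., 243.]), 0.63)]
nest_floor top [(array([215., 238.]), 0.66)] [(array([218., 243.]), 0.81)]
clamp_knob scene [(array([269., 280.]), 0.58)] [(array([268., 270.]), 0.64)]
clamp_knob top [(array([281., 294.]), 0.87)] [(array([279., 291.]), 0.65), (array([332., 313.]), 0.5)]
step_gauge scene [] []
step_gauge top [(array([333., 310.]), 0.97)] [(array([331., 311.]), 0.94)]
```

```bash
python3 - <<'E'
import cv2
a=cv2.imread("pics/top0.png");cv2.imwrite("pics/top0c.png",cv2.resize(a[130:350,170:450],None,fx=2.8,fy=2.7,interpolation=cv2.INTER_CUBIC))
E
```

```text
(no output)
```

View pics/scene0.png

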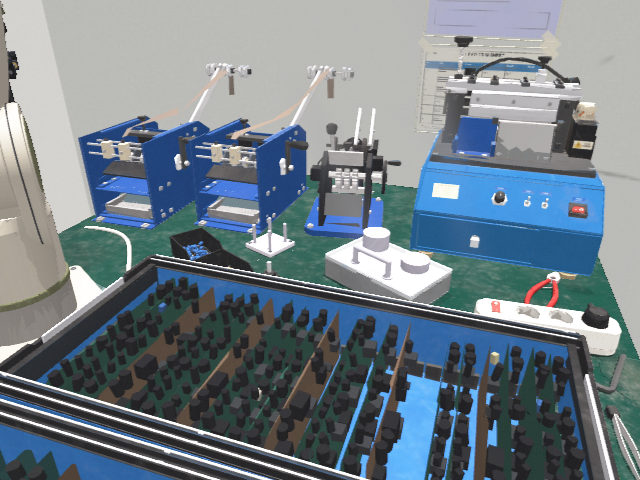

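View pics/top0c.png

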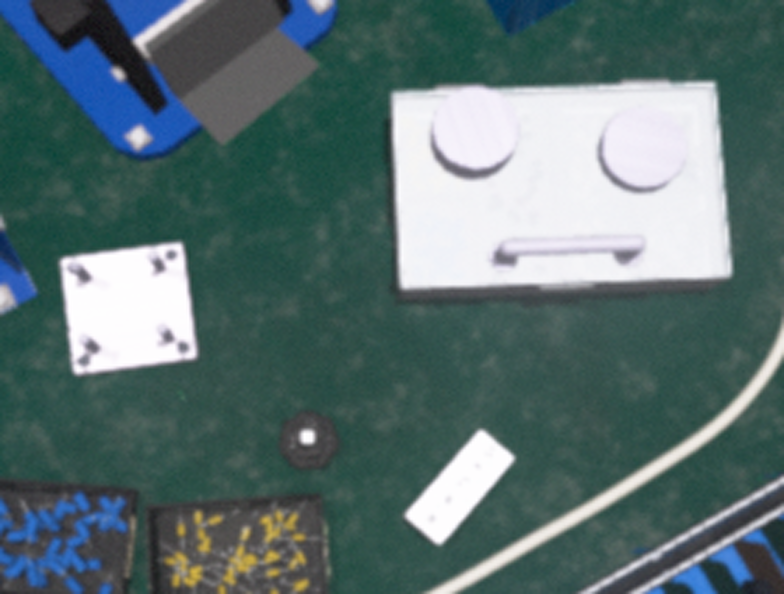

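```bash
python3 - <<'E'
from h import *
c=eyes.camera("top");s=eyes.camera("scene")
f=lambda u,v,z:atz(c,(u/2.8+170,v/2.7+130),z)
L=[f(*p,.046) for p in[(392,92),(716,83),(731,277),(400,290)]]
print("lid",np.round(L,4)); print("sides",[round(np.linalg.norm(L[i]-L[i-1]),4) for i in range(4)])
N=[f(*p,.010) for p in[(61,258),(183,242),(196,357),(75,374)]]
print("nest",np.round(N,4),np.mean(N,0),[round(np.linalg.norm(N[i]-N[i-1]),4) for i in range(4)])
ang=lambda v:np.degrees(np.arctan2(v[1],v[0]))
print("angles lid",ang(L[1]-L[0]),ang(L[2]-L[3]),ang(L[0]-L[3]),ang(L[1]-L[2]),"nest",ang(N[1]-N[0]),ang(N[2]-N[3]),ang(N[0]-N[3]),ang(N[1]-N[2]))
print("bar",f(500,247,.076),f(643,242,.076))
print("thick",f(474,129,.076),"thin",f(642,148,.064))
for l,z in[("nest_floor",.01),("bar_mid",.076),("thick_weight",.046),("thin_weight",.046),("dry_case",0),("clamp_knob",0)]:
    a=eyes.landmark_of(c,l);b=eyes.landmark_of(s,l)
    if a and b: print(l,np.round(atz(c,a[0]["xy"],z),4),np.round(atz(s,b[0]["xy"],z),4),np.round(tri([ray(c,a[0]["xy"]),ray(s,b[0]["xy"])]),4))
# nest region minAreaRect
for l in("thick_weight","thin_weight","nest"):
    g=eyes.regions_of(c,l)[0]["region"].astype(np.uint8); print(l,cv2.minAreaRect(cv2.findNonZero(g)))
def show(im,x0,y0,w,h,k): return cv2.resize(im[y0:y0+h,x0:x0+w,::-1],None,fx=k,fy=k,interpolation=cv2.INTER_CUBIC)
a=show(c["image"],185,210,60,60,6.5);b=show(s["image"],235,200,70,60,6.5)
d=show(c["image"],305,155,135,85,5.9)
cv2.imwrite("pics/n1.png",np.hstack([a,b[:a.shape[0]]]))
E
```

```text
lid [[ 0.5677 -0.1972  0.046 ]
 [ 0.5759 -0.3879  0.046 ]
 [ 0.4557 -0.3924  0.046 ]
 [ 0.4463 -0.2022  0.046 ]]
sides [np.float64(0.1216), np.float64(0.1908), np.float64(0.1202), np.float64(0.1904)]
nest [[ 0.4705 -0.0029  0.01  ]
 [ 0.4811 -0.0745  0.01  ]
 [ 0.41   -0.0841  0.01  ]
 [ 0.3992 -0.014   0.01  ]] [ 0.44020389 -0.04385767  0.01      ] [np.float64(0.0721), np.float64(0.0724), np.float64(0.0717), np.float64(0.0709)]
angles lid -87.5622593350472 -87.15181098109662 2.3539215439997525 2.1238150558991085 nest -81.51375822357883 -81.20934475342199 8.894085029392768 7.686030233503934
bar [ 0.46681406 -0.25658184  0.076     ] [ 0.47050045 -0.33634328  0.076     ]
thick [ 0.5367935  -0.24257411  0.076     ] thin [ 0.52963814 -0.33957194  0.064     ]
nest_floor [ 0.4476 -0.0431  0.01  ] [ 0.4391 -0.0357  0.01  ] [ 0.4427 -0.0403  0.0113]
bar_mid [ 0.4749 -0.292   0.076 ] [ 0.4737 -0.2873  0.076 ] [ 0.473  -0.2904  0.0779]
thick_weight [ 0.5356 -0.2489  0.046 ] [ 0.5401 -0.242   0.046 ] [ 0.5338 -0.2481  0.0507]
thin_weight [ 0.5373 -0.3427  0.046 ] [ 0.5402 -0.3347  0.046 ] [ 0.5347 -0.3405  0.051 ]
dry_case [ 0.5215 -0.2917  0.    ] [ 0.5088 -0.2993  0.    ] [ 0.5219 -0.2914 -0.0087]
clamp_knob [ 0.3641 -0.1467  0.    ] [ 0.3596 -0.1485  0.    ] [ 0.3631 -0.1458 -0.0025]
thick_weight ((339.5, 179.5), (33.0, 31.0), 90.0)
thin_weight ((399.00006103515625, 185.50001525878906), (30.405588150024414, 31.819805145263672), 45.0)
nest ((215.54617309570312, 243.3692626953125), (45.520748138427734, 46.14091491699219), 82.87498474121094)
```

View pics/n1.png

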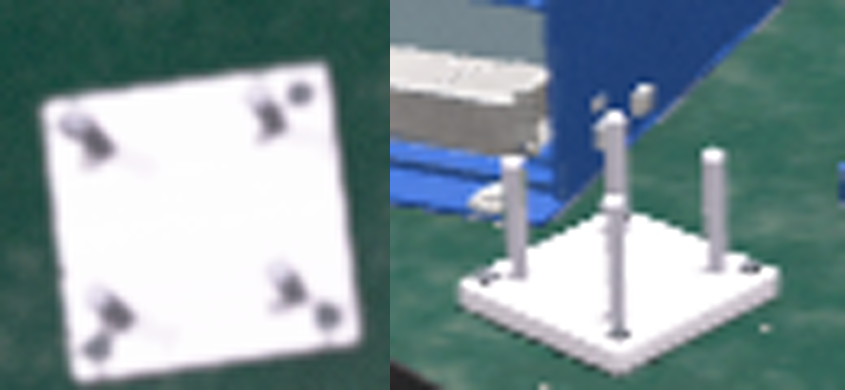

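```bash
cat >> h.py <<'E'
def goal(p,zrot=None,jaw=None):
    """numbers for a move: tool-down target p, jaw dir angle (deg world)"""
    s=r.read_state();R0=Ro.from_quat(s["eef_rot"])
    if jaw is None: R1=R0
    else:
        best=None
        for k in(0,180):
            a=np.radians(jaw+k);y=np.array([np.cos(a),np.sin(a),0]);z=np.array([0,0,-1.]);x=np.cross(y,z)
            R=Ro.from_matrix(np.c_[x,y,z]);m=(R0.inv()*R).magnitude()
            if best is None or m<best[0]: best=(m,R)
        R1=best[1]
    d=R0.inv().apply(np.array(p)-s["ee_pos"]);w=(R0.inv()*R1).as_rotvec()
    return np.round(np.r_[d/.2,w/(np.pi/2)],4)
E
python3 - <<'E'
from h import *
from scipy.optimize import least_squares as LS
c=eyes.camera("top");s=eyes.camera("scene")
T=np.array([(75,125),(262,100),(100,297),(285,272)])/6.5+[185,210]
S=np.array([(122,160),(222,118),(225,200),(323,155)])/6.5+[235,200]
def P(q):
    x,y,a=q;R=np.array([[np.cos(a),-np.sin(a)],[np.sin(a),np.cos(a)]])
    return [np.r_[R@(np.array(k)*.0219)+[x,y],.051] for k in[(1,1),(1,-1),(-1,1),(-1,-1)]]
print([np.round(proj(s,p)-[235,200],1)*6.5 for p in P((.44,-.044,.14))])
for nm,cam,obs in[("top",c,T),("scene",s,S)]:
    def f(q):
        return np.ravel([proj(cam,p) for p in P(q)])-np.ravel(obs if cam is c else obs[[0,1,2,3]])
    o=LS(f,[.44,-.044,.14]);print(nm,o.x,np.round(o.fun,1))
print(proj(c,[.3,-.17,0]),r.read_state()["time"])
E
```

```text
[array([227.5 , 118.95]), array([326.95, 157.3 ]), array([125.45, 162.5 ]), array([224.9 , 203.45])]
top [ 0.43921771 -0.04430716  0.15861024] [ 0.7 -0.2 -0.4 -0.5  0.2  0.5 -0.4  0.2]
scene [ 0.44026173 -0.04195214  1.73598337] [ 0.1  0.2  0.  -0.2 -0.1  0.1  0.  -0.2]
[291.82096641 330.72339849] 2.65
```

View pics/top0.png

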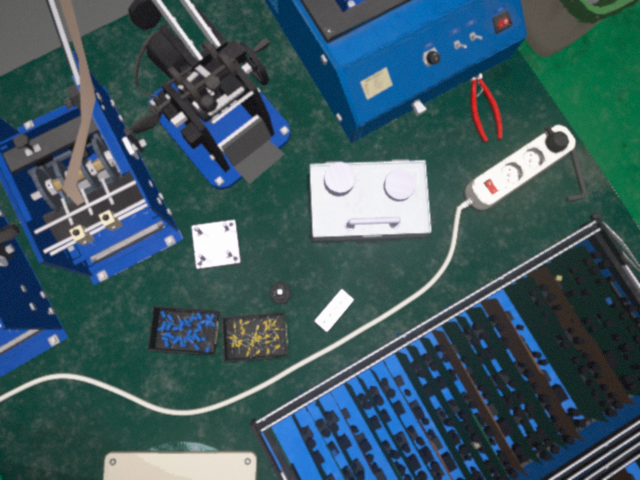

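Call:
play_rows --pt "-0.4 -0.4 -0.5 0 0 0 100" --pt "-0.866 -0.842 -0.5 0 0 0 100" --pt "-0.866 -0.842 -0.5 0 0 0 100" --pt "-0.866 -0.842 -0.5 0 0 0 100" --pt "-0.866 -0.842 -0.5 0 0 0 100"

```text
time: 3.28
ee_pos: [0.2835, 0.3969, 0.3245]
eef_rot: [0.127, 0.992, 0.001, 0.001]
ft_force: [-0.6, 0.3, 1.1]
width: 0.0868
```

Call:
play_rows --pt "-0.757 -0.942 0 0 0 0 100" --pt "-0.757 -0.942 0 0 0 0 100" --pt "-0.757 -0.942 0 0 0 0 100" --pt "-0.757 -0.942 0 0 0 0 100" --pt "-0.757 -0.942 0 0 0 0 100"

```text
time: 3.9
ee_pos: [0.3822, 0.1768, 0.3228]
eef_rot: [0.127, 0.992, 0.0, 0.0]
ft_force: [0.3, 1.1, 0.0]
width: 0.0869
```

Call:
play_rows --pt "-0.515 -1 0 0 0 0 100" --pt "-0.515 -1 0 0 0 0 100" --pt "-0.515 -1 0 0 0 0 100" --pt "-0.515 -1 0 0 0 0 100" --pt "-0.515 -1 0 0 0 0 100"

```text
time: 4.53
ee_pos: [0.4316, -0.0409, 0.3227]
eef_rot: [0.126, 0.992, 0.0, 0.0]
ft_force: [-1.1, 0.6, 0.0]
width: 0.0874
```

Call:
play_rows --pt "-0.73 -0.83 0.2 0 0 -0.187 100" --pt "-0.73 -0.83 0.2 0 0 -0.187 100" --pt "-0.73 -0.83 0.5 0 0 -0.187 100" --pt "-0.73 -0.83 0.5 0 0 -0.187 100" --pt "-0.73 -0.83 0.5 0 0 -0.187 100"

```text
time: 5.15
ee_pos: [0.5322, -0.2363, 0.2188]
eef_rot: [-0.022, 1.0, -0.001, -0.003]
ft_force: [0.9, 0.1, 0.7]
width: 0.0874
```

```bash
python3 - <<'E'
from h import *
st=r.read_state();print({k:np.round(st[k],4) for k in("time","joint_positions","ee_pos","eef_rot","ft_force")})
c=eyes.camera("top");s=eyes.camera("scene")
print("tip px",proj(s,st["ee_pos"]),proj(c,st["ee_pos"]))
def show(im,x0,y0,w,h,k): return cv2.resize(im[y0:y0+h,x0:x0+w,::-1],None,fx=k,fy=k,interpolation=cv2.INTER_CUBIC)
cv2.imwrite("pics/g1.png",show(s["image"],300,140,160,150,5 if 0 else 4))
b=eyes.regions_of(s,"thick_weight")
for x in b[:2]:
    g=x["region"];ys,xs=np.nonzero(g);print(x["p"],xs.min(),xs.max(),ys.min(),ys.max())
print(goal([.5368,-.2426,.06],jaw=92.3))
E
```

```text
{'time': np.float64(5.15), 'joint_positions': array([-0.4547,  0.3546,  1.    ,  1.6215, -0.3013,  1.3374,  2.2039]), 'ee_pos': array([ 0.5322, -0.2363,  0.2188]), 'eef_rot': array([-2.220e-02,  9.997e-01, -5.000e-04, -2.700e-03]), 'ft_force': array([0.8551, 0.0911, 0.6861])}
tip px [376.77621132 156.44208224] [343.26596902 152.14802366]
0.86 361 390 227 252
0.29 246 293 218 256
[-0.0254 -0.0379  0.8055 -0.     -0.002   0.0027]
```

View pics/g1.png

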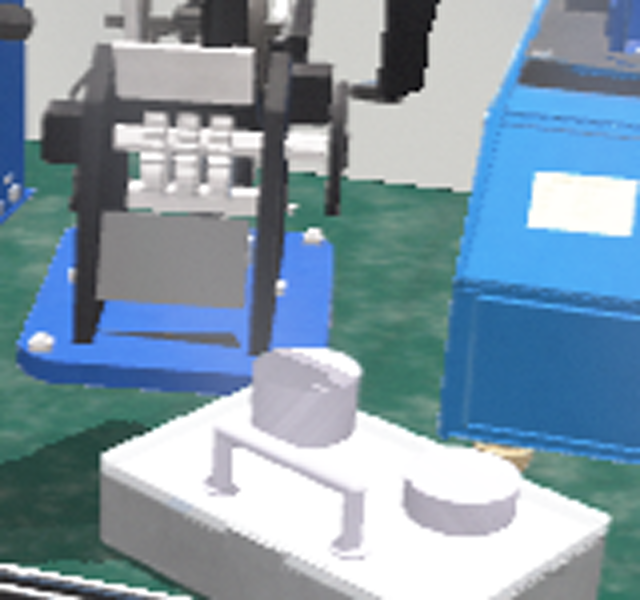

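```bash
python3 - <<'E'
from h import *
c=eyes.camera("top");s=eyes.camera("scene")
print(atz(s,(376.75,232.7),.076),atz(s,(415.2,259),.064))
def show(im,x0,y0,w,h,k): return cv2.resize(im[y0:y0+h,x0:x0+w,::-1],None,fx=k,fy=k,interpolation=cv2.INTER_CUBIC)
cv2.imwrite("pics/g2.png",show(c["image"],270,90,170,150,4))
# bar ends / posts in scene: crop (217,430),(360,487)
print("bar scene",atz(s,(300+(217+360)/8,140+(430+488)/8),.076))
# synthetic check: project rims
for n,cam in(("s",s),("t",c)):
  print(n,[np.round(proj(cam,p),1) for p in([.5368,-.2426,.076],[.5296,-.3396,.064])])
E
```

```text
[ 0.53636783 -0.24407147  0.076     ] [ 0.52885434 -0.340206    0.064     ]
bar scene [ 0.46765476 -0.29641189  0.076     ]
s [array([376.3, 232.4]), array([415.2, 258.7])]
t [array([339.3, 177.8]), array([399.3, 184.8])]
```

Call:
play_rows --pt "-0.0244 -0.0414 0.3 0 -0.002 0.003 100" --pt "-0.0244 -0.0414 0.55 0 -0.002 0.003 100" --pt "-0.0244 -0.0414 0.7 0 -0.002 0.003 100" --pt "-0.0244 -0.0414 0.78 0 -0.002 0.003 100" --pt "-0.0244 -0.0414 0.84 0 -0.002 0.003 100" --squeeze 20

```text
time: 6.02
ee_pos: [0.5379, -0.2436, 0.0551]
eef_rot: [-0.02, 1.0, 0.0, 0.003]
ft_force: [1.1, 0.9, -0.2]
width: 0.0867
```

Call:
play_rows --pt "0 0 0 0 0 0 70" --pt "0 0 0 0 0 0 40" --pt "0 0 0 0 0 0 40" --pt "0 0 0 0 0 0 40" --pt "0 0 0 0 0 0 40" --squeeze 20

```text
time: 6.65
ee_pos: [0.5372, -0.2442, 0.0548]
eef_rot: [-0.02, 1.0, 0.0, 0.002]
ft_force: [-1.1, 1.9, 4.0]
width: 0.0495
```

Call:
play_rows --pt "0 0 -0.05 0 0 0 40" --pt "0 0 -0.25 0 0 0 40" --pt "0.1 0 -0.5 0 0 0 40" --pt "0.35 0 -0.75 0 0 0 40" --pt "0.5 0 -0.8 0 0 0 40" --squeeze 35

```text
time: 7.28
ee_pos: [0.4353, -0.2503, 0.2159]
eef_rot: [-0.019, 1.0, -0.0, 0.002]
ft_force: [-0.8, 1.5, -2.3]
width: 0.049
```

Call:
play_rows --pt "0 0.2 0 0 0 0.1 40" --pt "0 0.4 0 0 0 0.2 40" --pt "0 0.6 0 0 0 0.32 40" --pt "0 0.8 0 0 0 0.43 40" --pt "0 0.96 0 0 0 0.54 40"

```text
time: 7.9
ee_pos: [0.4284, -0.0557, 0.2144]
eef_rot: [0.366, 0.931, 0.001, 0.001]
ft_force: [0.1, 0.3, -2.6]
width: 0.049
```

```bash
python3 - <<'E'
from h import *
st=r.read_state();print({k:np.round(st[k],4) for k in("time","joint_positions","ee_pos","eef_rot","ft_force","width")})
print(goal([.44,-.043,.12],jaw=9))
E
```

```text
{'time': np.float64(7.9), 'joint_positions': array([-0.776 , -0.1887,  0.7304,  1.982 ,  0.1294,  1.2996,  0.732 ]), 'ee_pos': array([ 0.4284, -0.0557,  0.2144]), 'eef_rot': array([0.3662, 0.9305, 0.0011, 0.0014]), 'ft_force': array([ 0.0919,  0.295 , -2.6307]), 'width': np.float64(0.049)}
[0.0016 0.0847 0.4721 0.0022 0.0005 0.4226]
```

Call:
play_rows --pt "0.0016 0.0847 0.1 0 0 0.11 40" --pt "0.0016 0.0847 0.2 0 0 0.22 40" --pt "0.0016 0.0847 0.35 0.002 0 0.33 40" --pt "0.0016 0.0847 0.47 0.002 0 0.4226 40" --pt "0.0016 0.0847 0.47 0.002 0 0.4226 40"

```text
time: 8.52
ee_pos: [0.439, -0.0447, 0.1192]
eef_rot: [0.647, 0.762, -0.002, -0.0]
ft_force: [0.3, -0.4, -3.8]
width: 0.0489
```

```bash
python3 - <<'E'
from h import *
st=r.read_state();print({k:np.round(st[k],4) for k in("time","joint_positions","ee_pos","eef_rot","ft_force","width")})
c=eyes.camera("top");s=eyes.camera("scene")
def show(im,x0,y0,w,h,k): return cv2.resize(im[y0:y0+h,x0:x0+w,::-1],None,fx=k,fy=k,interpolation=cv2.INTER_CUBIC)
a=show(s["image"],225,130,90,130,4.5);b=show(c["image"],170,190,90,130,4.5)
cv2.imwrite("pics/p1.png",np.hstack([a,b[:a.shape[0]]]))
e=st["ee_pos"];print(proj(s,[e[0],e[1],e[2]-.009]),proj(s,[.44,-.043,.01]))
print(goal([.44,-.043,.12],jaw=9))
E
```

```text
{'time': np.float64(8.525), 'joint_positions': array([-0.7322, -0.0125,  0.737 ,  2.0814,  0.0122,  1.0724,  0.1622]), 'ee_pos': array([ 0.439 , -0.0447,  0.1192]), 'eef_rot': array([ 6.471e-01,  7.624e-01, -1.800e-03, -4.000e-04]), 'ft_force': array([ 0.3093, -0.4352, -3.7522]), 'width': np.float64(0.0489)}
[268.36954693 197.37093623] [270.3638166  242.58352191]
[ 0.0072 -0.002   0.0052  0.0003  0.0008  0.0058]
```

View pics/p1.png

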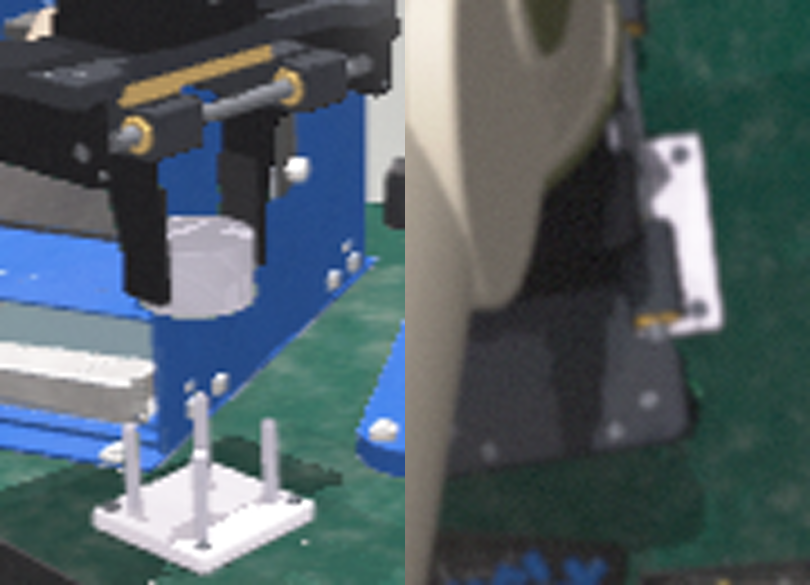

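Call:
play_rows --pt "0.004 -0.002 0.1 0 0.001 0.006 40" --pt "0.004 -0.002 0.2 0 0.001 0.006 40" --pt "0.004 -0.002 0.256 0 0.001 0.006 40" --pt "0.004 -0.002 0.256 0 0.001 0.006 40"

```text
time: 9.12
ee_pos: [0.4399, -0.0434, 0.0693]
eef_rot: [0.65, 0.76, 0.0, -0.0]
ft_force: [-0.5, -0.2, -3.1]
width: 0.0493
```

```bash
python3 - <<'E'
from h import *
st=r.read_state();print({k:np.round(st[k],4) for k in("time","ee_pos","eef_rot","ft_force","width")})
s=eyes.camera("scene")
def show(im,x0,y0,w,h,k): return cv2.resize(im[y0:y0+h,x0:x0+w,::-1],None,fx=k,fy=k,interpolation=cv2.INTER_CUBIC)
a=show(s["image"],235,190,70,75,8)
def crop(p): return tuple(int(v) for v in ((proj(s,p)-[235,190]+.5)*8))
e=st["ee_pos"];b=a.copy()
for z in(e[2]-.009,e[2]+.021):
    cv2.polylines(b,[np.array([crop([e[0]+.025*np.cos(t),e[1]+.025*np.sin(t),z]) for t in np.linspace(0,6.28,60)])],True,(0,0,255),1)
for k in(45,135,225,315):
    t=np.radians(k+9);q=.0219*2**.5
    X=[.44+q*np.cos(t),-.0433+q*np.sin(t)]
    cv2.line(b,crop(X+[.01]),crop(X+[.0525]),(0,0,255),1)
cv2.imwrite("pics/p2.png",b)
print(goal([.44,-.0437,.068],jaw=9))
E
```

```text
{'time': np.float64(9.125), 'ee_pos': array([ 0.4399, -0.0434,  0.0693]), 'eef_rot': array([ 6.502e-01,  7.598e-01,  0.000e+00, -2.000e-04]), 'ft_force': array([-0.454 , -0.1928, -3.0591]), 'width': np.float64(0.0493)}
[-0.0014 -0.0016  0.0084  0.0004 -0.0002 -0.0015]
```

View pics/p2.png

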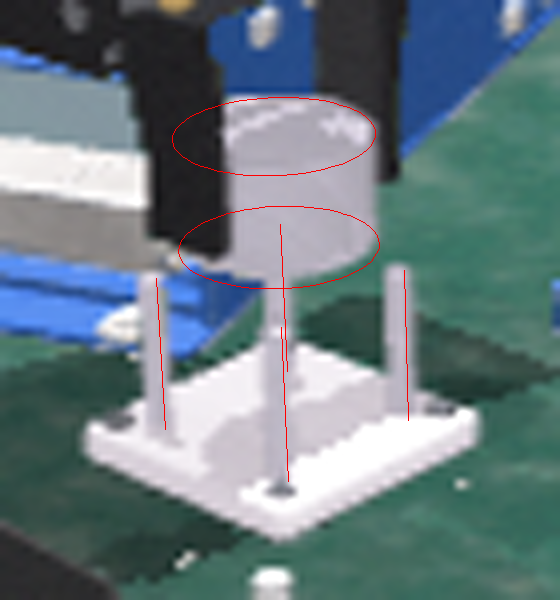

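Call:
play_rows --pt "0 -0.003 0.05 0 0 0 40" --pt "0 -0.003 0.09 0 0 0 40" --pt "0 -0.003 0.12 0 0 0 40" --pt "0 -0.003 0.15 0 0 0 40"

```text
time: 9.68
ee_pos: [0.4393, -0.0434, 0.0386]
eef_rot: [0.651, 0.759, 0.0, -0.0]
ft_force: [0.2, -0.3, -2.6]
width: 0.0493
```

Call:
play_rows --pt "0 0 0.04 0 0 0 40" --pt "0 0 0.075 0 0 0 40" --pt "0 0 0.088 0 0 0 40" --pt "0 0 0.094 0 0 0 40"

```text
time: 10.18
ee_pos: [0.4393, -0.0434, 0.0201]
eef_rot: [0.651, 0.759, 0.0, -0.0]
ft_force: [0.8, -0.0, -4.2]
width: 0.0487
```

Call:
play_rows --pt "0 0 0.005 0 0 0 40" --pt "0 0 0.005 0 0 0 40"

```text
time: 10.42
ee_pos: [0.4394, -0.0433, 0.0193]
eef_rot: [0.651, 0.759, 0.0, -0.0]
ft_force: [-0.4, 0.5, -2.4]
width: 0.0492
```

Call:
play_rows --pt "0 0 0.003 0 0 0 40" --pt "0 0 0.003 0 0 0 70" --pt "0 0 0.003 0 0 0 90" --pt "0 0 0.003 0 0 0 90"

```text
time: 10.92
ee_pos: [0.4396, -0.0433, 0.0188]
eef_rot: [0.651, 0.759, 0.0, 0.0]
ft_force: [0.3, 0.8, 1.0]
width: 0.0716
```

Call:
play_rows --pt "0 0 -0.1 0 0 0 90" --pt "0 0 -0.35 0 0 0 90" --pt "0 0 -0.65 0 0 0 90" --pt "0 0 -0.9 0 0 0 90" --pt "0 0 -0.95 0 0 0 90"

```text
time: 11.55
ee_pos: [0.4409, -0.0434, 0.2117]
eef_rot: [0.651, 0.759, 0.003, 0.001]
ft_force: [0.6, 0.2, -0.3]
width: 0.0779
```

```bash
python3 - <<'E'
from h import *
st=r.read_state();print({k:np.round(st[k],4) for k in("time","ee_pos","eef_rot","ft_force","width")})
s=eyes.camera("scene")
def show(im,x0,y0,w,h,k): return cv2.resize(im[y0:y0+h,x0:x0+w,::-1],None,fx=k,fy=k,interpolation=cv2.INTER_CUBIC)
cv2.imwrite("pics/p3.png",show(s["image"],235,200,70,65,8))
E
```

```text
{'time': np.float64(11.55), 'ee_pos': array([ 0.4409, -0.0434,  0.2117]), 'eef_rot': array([0.6507, 0.7594, 0.0028, 0.0011]), 'ft_force': array([ 0.589 ,  0.2177, -0.3199]), 'width': np.float64(0.0779)}
```

View pics/p3.png

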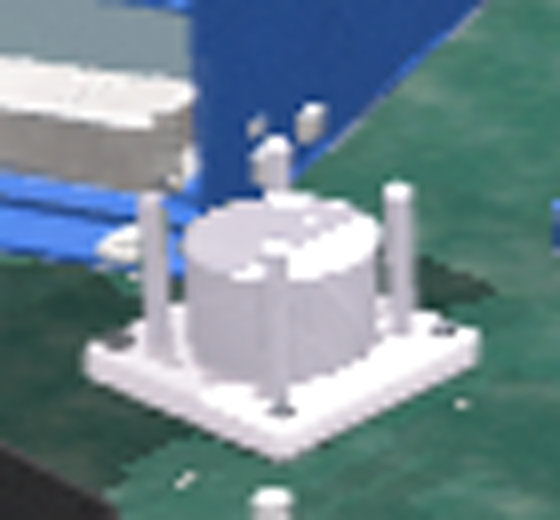

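Call:
play_rows --pt "-0.2 -0.03 0 0 0 -0.1 100" --pt "-0.4 -0.06 0 0 0 -0.2 100" --pt "-0.6 -0.09 0 0 0 -0.3 100" --pt "-0.8 -0.12 0 0 0 -0.4 100" --pt "-0.95 -0.15 0 0 0 -0.5 100"

```text
time: 12.22
ee_pos: [0.4381, -0.2349, 0.2074]
eef_rot: [0.314, 0.95, -0.0, -0.001]
ft_force: [0.4, 0.4, -0.4]
width: 0.0869
```

```bash
python3 - <<'E'
from h import *
st=r.read_state();print({k:np.round(st[k],4) for k in("time","joint_positions","ee_pos")})
print(goal([.5292,-.3399,.12],jaw=70))
E
```

```text
{'time': np.float64(12.225), 'joint_positions': array([-0.6722,  0.0546,  1.1278,  1.8546, -0.0515,  1.2652,  1.4034]), 'ee_pos': array([ 0.4381, -0.2349,  0.2074])}
[-6.790e-01 -1.504e-01  4.361e-01 -2.000e-04 -9.000e-04 -1.839e-01]
```

Call:
play_rows --pt "-0.25 -0.05 0.05 0 0 -0.09 100" --pt "-0.5 -0.1 0.15 0 0 -0.184 100" --pt "-0.679 -0.15 0.3 0 -0.001 -0.184 100" --pt "-0.679 -0.15 0.43 0 -0.001 -0.184 100" --pt "-0.679 -0.15 0.436 0 -0.001 -0.184 100"

```text
time: 12.85
ee_pos: [0.5274, -0.339, 0.1175]
eef_rot: [0.177, 0.984, 0.0, -0.003]
ft_force: [-0.8, 0.5, 0.7]
width: 0.0866
```

```bash
python3 - <<'E'
from h import *
st=r.read_state();print({k:np.round(st[k],4) for k in("time","joint_positions","ee_pos")})
print(goal([.5292,-.3399,.0495],jaw=70))
E
```

```text
{'time': np.float64(12.85), 'joint_positions': array([-0.195 ,  0.582 ,  0.9565,  1.6173, -0.4979,  1.2116,  2.0811]), 'ee_pos': array([ 0.5274, -0.339 ,  0.1175])}
[-0.0118 -0.0006  0.34   -0.0005 -0.0033 -0.004 ]
```

Call:
play_rows --pt "-0.01 0 0.15 0 -0.003 -0.004 100" --pt "-0.01 0 0.25 0 -0.003 -0.004 100" --pt "-0.01 0 0.31 0 -0.003 -0.004 100" --pt "-0.01 0 0.335 0 -0.003 -0.004 100" --pt "-0.01 0 0.34 0 -0.003 -0.004 100"

```text
time: 13.48
ee_pos: [0.5318, -0.3397, 0.0536]
eef_rot: [0.173, 0.985, -0.0, 0.003]
ft_force: [0.1, 0.0, 0.5]
width: 0.0875
```

Call:
play_rows --pt "0 0 0 0 0 0 100" --pt "0 0 0 0 0 0 100"

```text
time: 13.72
ee_pos: [0.5318, -0.3398, 0.0537]
eef_rot: [0.173, 0.985, -0.0, 0.003]
ft_force: [0.2, 0.9, 0.2]
width: 0.0869
```

Call:
play_rows --pt "0.012 -0.004 0.015 0 0.003 0 100" --pt "0.012 -0.004 0.021 0 0.003 0 100" --pt "0.012 -0.004 0.021 0 0.003 0 100"

```text
time: 14.1
ee_pos: [0.529, -0.3395, 0.0488]
eef_rot: [0.173, 0.985, 0.0, 0.0]
ft_force: [-0.9, -0.6, -0.6]
width: 0.0873
```

Call:
play_rows --pt "0 0 0 0 0 0 70" --pt "0 0 0 0 0 0 40" --pt "0 0 0 0 0 0 40" --pt "0 0 0 0 0 0 40" --pt "0 0 0 0 0 0 40" --squeeze 25

```text
time: 14.72
ee_pos: [0.5291, -0.3395, 0.049]
eef_rot: [0.173, 0.985, 0.0, 0.001]
ft_force: [-0.2, -0.2, -0.5]
width: 0.0494
```

Call:
play_rows --pt "0 0 -0.03 0 0 0 40" --pt "0 0 -0.1 0 0 0 40" --pt "0 0 -0.2 0 0 0 40" --pt "0 0 -0.35 0 0 0 40" --pt "0 0 -0.5 0 0 0 40" --squeeze 25

```text
time: 15.35
ee_pos: [0.529, -0.3398, 0.1513]
eef_rot: [0.173, 0.985, -0.0, 0.001]
ft_force: [1.1, -0.6, -2.3]
width: 0.0491
```

```bash
python3 - <<'E'
from h import *
st=r.read_state();print({k:np.round(st[k],4) for k in("time","joint_positions","ee_pos","width","ft_force")})
print(goal([.44,-.235,.2],jaw=49))
E
```

```text
{'time': np.float64(15.35), 'joint_positions': array([-0.2089,  0.5478,  0.9794,  1.5847, -0.4721,  1.262 ,  2.0717]), 'ee_pos': array([ 0.529 , -0.3398,  0.1513]), 'width': np.float64(0.0491), 'ft_force': array([ 1.1459, -0.5867, -2.2677])}
[ 5.963e-01  3.413e-01 -2.445e-01  4.000e-04  1.300e-03  2.344e-01]
```

Call:
play_rows --pt "0.2 0.11 -0.15 0 0 0.08 40" --pt "0.4 0.23 -0.244 0 0 0.16 40" --pt "0.596 0.341 -0.244 0 0 0.234 40" --pt "0.596 0.341 -0.244 0 0 0.234 40"

```text
time: 15.85
ee_pos: [0.4396, -0.233, 0.1981]
eef_rot: [0.35, 0.937, 0.002, 0.0]
ft_force: [0.2, -0.3, -2.2]
width: 0.0489
```

```bash
python3 - <<'E'
from h import *
print(r.read_state()["ee_pos"],goal([.4395,-.0433,.2],jaw=9))
E
```

```text
[ 0.43963831 -0.2329644   0.19807597] [ 0.6218  0.7161 -0.0061  0.0025 -0.0013  0.4452]
```

Call:
play_rows --pt "0.15 0.17 -0.006 0 0 0.1 40" --pt "0.3 0.34 -0.006 0 0 0.2 40" --pt "0.45 0.51 0 0.002 0 0.3 40" --pt "0.622 0.716 0 0.002 -0.001 0.4 40" --pt "0.622 0.716 0.1 0.002 -0.001 0.445 40"

```text
time: 16.48
ee_pos: [0.4409, -0.0429, 0.1792]
eef_rot: [0.65, 0.76, 0.001, 0.001]
ft_force: [0.7, -0.4, -3.0]
width: 0.0486
```

Call:
play_rows --pt "0 0 0.2 0 0 0 40" --pt "0 0 0.32 0 0 0 40" --pt "0 0 0.35 0 0 0 40" --pt "0 0 0.35 0 0 0 40"

```text
time: 16.98
ee_pos: [0.4403, -0.0457, 0.1085]
eef_rot: [0.649, 0.761, -0.001, 0.001]
ft_force: [-0.1, -0.2, -1.3]
width: 0.0492
```

```bash
python3 - <<'E'
from h import *
s=eyes.camera("scene");st=r.read_state();print(st["ee_pos"],st["ft_force"],goal([.4394,-.0433,.07],jaw=9))
a=cv2.resize(s["image"][190:265,235:305,::-1],None,fx=8,fy=8,interpolation=cv2.INTER_CUBIC)
def crop(p): return tuple(int(v) for v in ((proj(s,p)-[235,190]+.5)*8))
e=st["ee_pos"]
for z in(e[2]-.003,e[2]+.015):
    cv2.polylines(a,[np.array([crop([e[0]+.025*np.cos(t),e[1]+.025*np.sin(t),z]) for t in np.linspace(0,6.28,60)])],True,(0,0,255),1)
cv2.imwrite("pics/p4.png",a)
E
```

```text
[ 0.44053435 -0.04555641  0.10873938] [ 0.28869322 -0.74371268 -2.55100935] [ 1.250e-02 -3.800e-03  1.937e-01  1.000e-04  1.500e-03  1.300e-03]
```

View pics/p4.png

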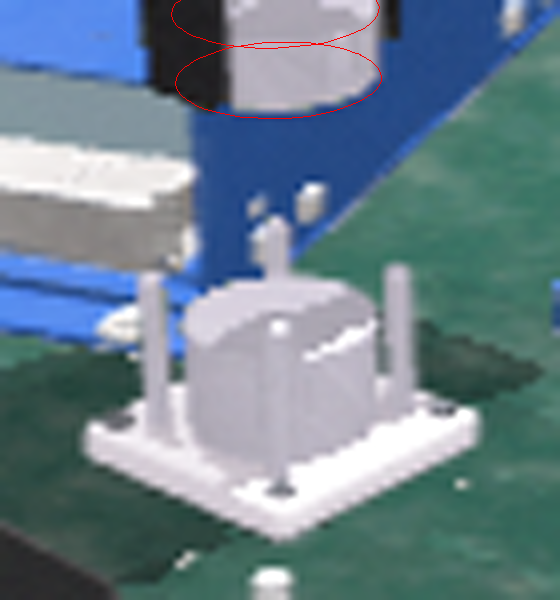

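Call:
play_rows --pt "0.012 -0.004 0.1 0 0.0015 0.001 40" --pt "0.012 -0.004 0.18 0 0.0015 0.001 40" --pt "0.012 -0.004 0.22 0 0.0015 0.001 40" --pt "0.012 -0.004 0.22 0 0.0015 0.001 40"

```text
time: 17.52
ee_pos: [0.4389, -0.0433, 0.064]
eef_rot: [0.649, 0.761, -0.001, -0.0]
ft_force: [0.1, -0.1, -1.8]
width: 0.0491
```

```bash
python3 - <<'E'
from h import *
st=r.read_state();print(st["ee_pos"],st["ft_force"],goal([.4394,-.0433,.043],jaw=9))
E
```

```text
[ 0.43889106 -0.0433443   0.06402652] [ 0.1011082  -0.06942603 -1.82853949] [-1.000e-04  2.700e-03  1.051e-01 -7.000e-04  3.000e-04  6.000e-04]
```

Call:
play_rows --pt "0 0.002 0.03 0 0 0 40" --pt "0 0.002 0.06 0 0 0 40" --pt "0 0.002 0.085 0 0 0 40" --pt "0 0.002 0.098 0 0 0 40" --pt "0 0.002 0.102 0 0 0 40"

```text
time: 18.15
ee_pos: [0.439, -0.0433, 0.0431]
eef_rot: [0.649, 0.761, -0.001, -0.0]
ft_force: [0.6, 0.6, -2.3]
width: 0.0493
```

Call:
play_rows --pt "0 0 0 0 0 0 40" --pt "0 0 0.003 0 0 0 40"

```text
time: 18.4
ee_pos: [0.4392, -0.0432, 0.0428]
eef_rot: [0.649, 0.761, -0.0, -0.0]
ft_force: [-0.3, 0.5, 2.9]
width: 0.0489
```

Call:
play_rows --pt "0 0 0 0 0 0 60" --pt "0 0 0 0 0 0 90" --pt "0 0 0 0 0 0 90" --pt "0 0 0 0 0 0 90"

```text
time: 18.9
ee_pos: [0.4391, -0.0432, 0.0427]
eef_rot: [0.649, 0.761, -0.0, -0.0]
ft_force: [0.4, 0.7, 0.5]
width: 0.0736
```

Call:
play_rows --pt "0 0 -0.1 0 0 0 90" --pt "0 0 -0.35 0 0 0 90" --pt "0 0 -0.65 0 0 0 90" --pt "0 0 -0.85 0 0 0 90" --pt "0 0 -0.85 0 0 0 90"

```text
time: 19.52
ee_pos: [0.4408, -0.0429, 0.2152]
eef_rot: [0.649, 0.761, 0.002, 0.001]
ft_force: [0.4, 1.0, -0.7]
width: 0.0784
```

```bash
python3 - <<'E'
from h import *
s=eyes.camera("scene");st=r.read_state();print(st["time"],st["ee_pos"],goal([.44,-.235,.2],jaw=2.4))
a=cv2.resize(s["image"][190:265,235:305,::-1],None,fx=8,fy=8,interpolation=cv2.INTER_CUBIC)
cv2.imwrite("pics/p5.png",a)
E
```

```text
19.575 [ 0.43984018 -0.04289134  0.21338165] [-9.487e-01 -1.508e-01  6.560e-02  7.000e-04 -8.000e-04  7.420e-02]
```

View pics/p5.png

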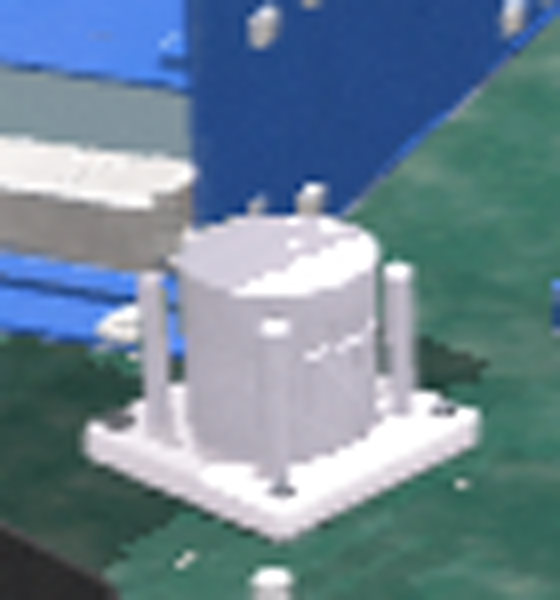

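Call:
play_rows --pt "-0.25 -0.04 0 0 0 0.03 100" --pt "-0.5 -0.08 0 0 0 0.074 100" --pt "-0.75 -0.12 0 0 0 0.074 100" --pt "-0.949 -0.151 0.066 0 0 0.074 100" --pt "-0.949 -0.151 0.066 0 0 0.074 100"

```text
time: 20.2
ee_pos: [0.4377, -0.2375, 0.1976]
eef_rot: [0.694, 0.72, -0.004, -0.0]
ft_force: [0.3, -0.6, -0.1]
width: 0.0869
```

```bash
python3 - <<'E'
from h import *
st=r.read_state();print(st["ee_pos"],st["joint_positions"],goal([.468,-.2967,.11],jaw=2.4))
E
```

```text
[ 0.43765167 -0.23745827  0.19762181] [-0.81300836  0.12446133  1.31760374  1.86736625 -0.11818742  1.24823859
  0.57868039] [-0.2993  0.1435  0.4388 -0.0045  0.0035 -0.0025]
```

Call:
play_rows --pt "0 0.15 0.1 -0.0045 0.0035 -0.0025 100" --pt "0 0.25 0.2 -0.0045 0.0035 -0.0025 100"

```text
time: 20.45
ee_pos: [0.4898, -0.2322, 0.1579]
eef_rot: [0.691, 0.723, 0.004, -0.001]
ft_force: [-1.0, -0.1, 0.5]
width: 0.0873
```

```bash
python3 - <<'E'
from h import *
st=r.read_state();print(st["ee_pos"],st["joint_positions"],goal([.468,-.2967,.11],jaw=2.4))
E
```

```text
[ 0.48982393 -0.23221713  0.15785283] [-0.60568505  0.36852738  1.17927432  1.81241208 -0.3720653   1.20660072
  0.73215027] [-0.3184 -0.1248  0.2369  0.0028 -0.0036  0.0024]
```

Call:
play_rows --pt "-0.16 -0.01 0.1 0.001 -0.002 0.001 100" --pt "-0.318 -0.06 0.2 0.003 -0.0036 0.0024 100" --pt "-0.318 -0.06 0.237 0.003 -0.0036 0.0024 100"

```text
time: 20.82
ee_pos: [0.4782, -0.2984, 0.1104]
eef_rot: [0.694, 0.72, -0.001, -0.0]
ft_force: [0.5, -0.2, 0.0]
width: 0.0869
```

```bash
python3 - <<'E'
from h import *
st=r.read_state();print(st["ee_pos"],st["joint_positions"],goal([.468,-.2967,.11],jaw=2.4))
E
```

```text
[ 0.47816049 -0.29839703  0.11043782] [-0.38124639  0.48208458  1.08703041  1.80365014 -0.46647406  1.14418521
  0.89740343] [ 0.0104 -0.0504  0.0023 -0.0008  0.0002 -0.0029]
```

Call:
play_rows --pt "0.01 -0.05 0.05 0 0 -0.003 100" --pt "0.01 -0.05 0.15 0 0 -0.003 100" --pt "0.01 -0.05 0.22 0 0 -0.003 100" --pt "0.01 -0.05 0.26 0 0 -0.003 70" --pt "0.01 -0.05 0.265 0 0 -0.003 50" --squeeze 10

```text
time: 21.45
ee_pos: [0.4703, -0.2954, 0.0582]
eef_rot: [0.69, 0.724, -0.0, 0.0]
ft_force: [-0.0, -0.9, 0.3]
width: 0.0744
```

Call:
play_rows --pt "0 0 0 0 0 0 40" --pt "0 0 0 0 0 0 30" --pt "0 0 0 0 0 0 30"

```text
time: 21.82
ee_pos: [0.4706, -0.2956, 0.059]
eef_rot: [0.69, 0.723, 0.0, 0.001]
ft_force: [0.4, 0.1, 0.1]
width: 0.0449
```

```bash
python3 - <<'E'
from h import *
s=eyes.camera("scene");st=r.read_state();print(st["time"],st["ee_pos"],st["joint_positions"],st["ft_force"],st["width"],goal([.468,-.2967,.057],jaw=2.4))
a=cv2.resize(s["image"][190:310,310:460,::-1],None,fx=5,fy=5,interpolation=cv2.INTER_CUBIC)
cv2.imwrite("pics/b1.png",a)
E
```

```text
21.875 [ 0.47058696 -0.29556038  0.05890671] [-0.34300169  0.52798287  1.03255951  1.86835957 -0.52412282  1.04547795
  0.95124126] [ 0.81706367 -0.56766406  0.31785824] 0.04115702011330315 [-0.0051 -0.0132  0.0095  0.001   0.0004  0.0032]
```

View pics/b1.png

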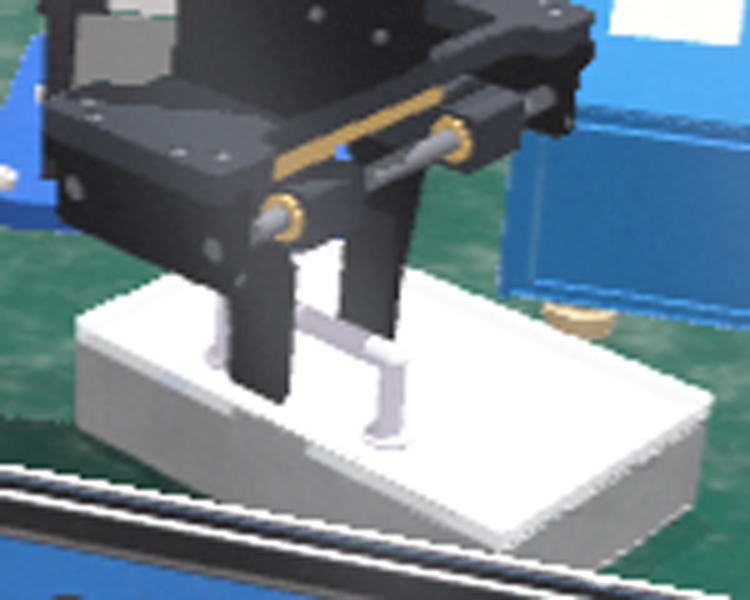

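Call:
play_rows --pt "-0.005 -0.012 0.009 0 0 0.002 20" --pt "-0.005 -0.012 0.009 0 0 0.002 0" --pt "-0.005 -0.012 0.009 0 0 0.002 0" --pt "-0.005 -0.012 0.009 0 0 0.002 0" --pt "-0.005 -0.012 0.009 0 0 0.002 0" --squeeze 10

```text
time: 22.5
ee_pos: [0.4677, -0.2966, 0.0568]
eef_rot: [0.692, 0.722, 0.0, 0.0]
ft_force: [-2.9, 0.7, 2.0]
width: 0.009
```

Call:
play_rows --pt "0 0 0 0 0 0 0" --pt "0 0 0 0 0 0 0" --pt "0 0 0 0 0 0 0" --squeeze 40

```text
time: 22.88
ee_pos: [0.4677, -0.2967, 0.0568]
eef_rot: [0.692, 0.722, 0.0, 0.0]
ft_force: [-4.9, 0.3, 3.1]
width: 0.0088
```

Call:
play_rows --pt "0 0.001 -0.003 0.001 0 0 0" --pt "0 0.002 -0.006 0.003 0 0 0" --pt "0 0.002 -0.006 0.003 0 0 0"

```text
time: 23.25
ee_pos: [0.4677, -0.2965, 0.0573]
eef_rot: [0.692, 0.722, -0.002, -0.002]
ft_force: [-3.8, -3.1, -13.0]
width: 0.0088
```

Call:
play_rows --pt "0 0.0005 -0.003 0.004 0 0 0" --pt "0 0.001 -0.006 0.009 0 0 0" --pt "0 0.0015 -0.009 0.013 0 0 0" --pt "0 0.002 -0.012 0.018 0 0 0" --pt "0 0.0025 -0.015 0.0225 0 0 0"

```text
time: 23.88
ee_pos: [0.4684, -0.2966, 0.0609]
eef_rot: [0.691, 0.722, -0.015, -0.014]
ft_force: [-4.7, -3.6, -10.7]
width: 0.0088
```

Call:
play_rows --pt "0 0.001 -0.004 0.005 0 0 0" --pt "0 0.002 -0.0085 0.01 0 0 0" --pt "0 0.0026 -0.013 0.015 0 0 0" --pt "0 0.0035 -0.017 0.02 0 0 0" --pt "0 0.0044 -0.0213 0.0255 0 0 0"

```text
time: 24.5
ee_pos: [0.4695, -0.2965, 0.0652]
eef_rot: [0.691, 0.722, -0.029, -0.028]
ft_force: [-5.0, -2.4, -8.8]
width: 0.0085
```

Call:
play_rows --pt "0 0.001 -0.004 0.005 0 0 0" --pt "0 0.002 -0.0085 0.01 0 0 0" --pt "0 0.0026 -0.013 0.015 0 0 0" --pt "0 0.0035 -0.017 0.02 0 0 0" --pt "0 0.0045 -0.0213 0.0255 0 0 0"

```text
time: 25.12
ee_pos: [0.4709, -0.2965, 0.0698]
eef_rot: [0.69, 0.721, -0.043, -0.041]
ft_force: [-7.0, -1.2, -4.2]
width: 0.0088
```

Call:
play_rows --pt "0 0.001 -0.004 0.005 0 0 0" --pt "0 0.002 -0.0085 0.01 0 0 0" --pt "0 0.0026 -0.013 0.015 0 0 0" --pt "0 0.0035 -0.017 0.02 0 0 0" --pt "0 0.0045 -0.0205 0.0255 0 0 0"

```text
time: 25.75
ee_pos: [0.4725, -0.2964, 0.0741]
eef_rot: [0.689, 0.72, -0.058, -0.055]
ft_force: [-7.8, -0.2, 0.3]
width: 0.0089
```

Call:
play_rows --pt "0 0 0 0 0 0 0" --pt "0 0 0 0 0 0 0" --pt "0 0 0 0 0 0 0" --pt "0 0 0 0 0 0 0" --pt "0 0 0 0 0 0 0"

```text
time: 26.38
ee_pos: [0.4725, -0.2964, 0.0741]
eef_rot: [0.689, 0.72, -0.058, -0.055]
ft_force: [-6.6, -0.5, 0.2]
width: 0.0088
```

```bash
python3 - <<'E'
from h import *
s=eyes.camera("scene");st=r.read_state();print(st["time"],st["ee_pos"],st["joint_positions"],st["ft_force"],st["width"])
R=Ro.from_quat(st["eef_rot"]);print("tilt",np.arccos(-R.as_matrix()[2,2]),"grasp",st["ee_pos"]-.019*R.as_matrix()[:,2])
a=cv2.resize(s["image"][190:310,230:460,::-1],None,fx=3.4,fy=3.4,interpolation=cv2.INTER_CUBIC)
cv2.imwrite("pics/b2.png",a)
E
```

```text
26.425 [ 0.47252329 -0.29639037  0.07414091] [-0.32950769  0.63621572  1.03050398  1.72764118 -0.46348446  1.22802572
  0.87598915] [-7.3570958  -0.7358441  -0.96697866] 0.008655030213712406
tilt 0.1593749896222974 grasp [ 0.47553574 -0.29625883  0.09290012]
```

View pics/b2.png

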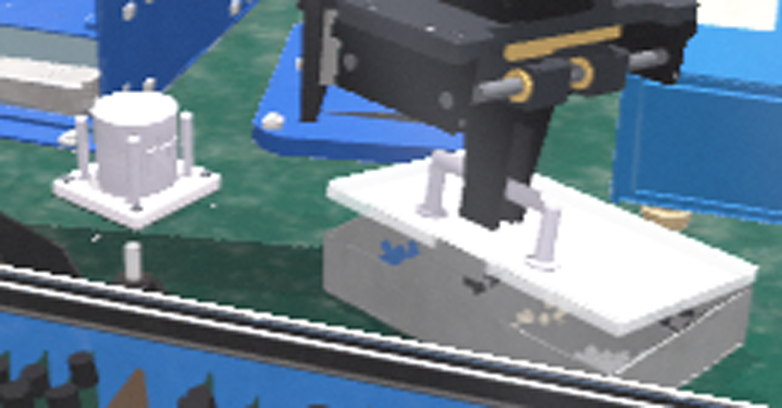

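Call:
play_rows --pt "0 0 0 0 0 0 0" --pt "0 0 0 0 0 0 0" --pt "0 0 0 0 0 0 0" --pt "0 0 0 0 0 0 0" --pt "0 0 0 0 0 0 0"

```text
time: 27.05
ee_pos: [0.4725, -0.2964, 0.0741]
eef_rot: [0.689, 0.72, -0.058, -0.055]
ft_force: [-7.3, 0.3, -0.3]
width: 0.0086
```

Call:
play_rows --pt "0 0 0 0 0 0 0" --pt "0 0 0 0 0 0 0" --pt "0 0 0 0 0 0 0" --pt "0 0 0 0 0 0 0" --pt "0 0 0 0 0 0 0"

```text
time: 27.68
ee_pos: [0.4725, -0.2964, 0.0741]
eef_rot: [0.689, 0.72, -0.058, -0.055]
ft_force: [-6.8, 0.2, -0.7]
width: 0.0087
```

Call:
play_rows --pt "0 0 0 0 0 0 0" --pt "0 0 0 0 0 0 0" --pt "0 0 0 0 0 0 0" --pt "0 0 0 0 0 0 0" --pt "0 0 0 0 0 0 0"

```text
time: 28.3
ee_pos: [0.4725, -0.2964, 0.0742]
eef_rot: [0.689, 0.72, -0.058, -0.055]
ft_force: [-6.9, 0.8, 0.3]
width: 0.0088
```

Call:
play_rows --pt "0 0 0 0 0 0 0" --pt "0 0 0 0 0 0 0" --pt "0 0 0 0 0 0 0" --pt "0 0 0 0 0 0 0" --pt "0 0 0 0 0 0 0"

```text
time: 28.92
ee_pos: [0.4725, -0.2964, 0.0741]
eef_rot: [0.689, 0.72, -0.058, -0.055]
ft_force: [-8.0, 0.3, -0.6]
width: 0.0087
```

Call:
play_rows --pt "0 0 0 0 0 0 0" --pt "0 0 0 0 0 0 0" --pt "0 0 0 0 0 0 0" --pt "0 0 0 0 0 0 0" --pt "0 0 0 0 0 0 0"

```text
time: 29.55
ee_pos: [0.4725, -0.2964, 0.0741]
eef_rot: [0.689, 0.72, -0.058, -0.055]
ft_force: [-7.1, 0.6, -0.3]
width: 0.0086
```

Call:
play_rows --pt "0 0 0 0 0 0 0" --pt "0 0 0 0 0 0 0" --pt "0 0 0 0 0 0 0" --pt "0 0 0 0 0 0 0" --pt "0 0 0 0 0 0 0"

```text
time: 30.18
ee_pos: [0.4725, -0.2964, 0.0741]
eef_rot: [0.689, 0.72, -0.058, -0.055]
ft_force: [-7.1, 0.3, 0.0]
width: 0.0087
```

```bash
python3 - <<'E'
from h import *
s=eyes.camera("scene");st=r.read_state();print(st["time"],st["ee_pos"],st["ft_force"],st["width"])
C=np.array([.5124,-.2974,0]);Rz=Ro.from_euler("z",2.4,degrees=True)
H=np.array([.062,0,.037])
print("observed front corners crop ~ (330,180),(620,326)")
for f in(0,.08,.12,.16,.2,.25):
    P=[Rz.apply(H+Ro.from_euler("y",f).apply(np.array(p)-H))+C for p in([-.061,.095,.046],[-.061,-.095,.046],[.059,-.095,.046])]
    print(f,[np.round((proj(s,p)-[230,190]+.5)*3.4) for p in P])
E
```

```text
30.225 [ 0.47253201 -0.29642009  0.07414857] [-7.1841022   0.39821033 -0.22926477] 0.008708466721189342
observed front corners crop ~ (330,180),(620,326)
0 [array([329., 221.]), array([622., 366.]), array([764., 274.])]
0.08 [array([331., 204.]), array([625., 347.]), array([765., 274.])]
0.12 [array([332., 196.]), array([627., 337.]), array([766., 273.])]
0.16 [array([334., 187.]), array([630., 327.]), array([766., 273.])]
0.2 [array([335., 178.]), array([632., 317.]), array([767., 272.])]
0.25 [array([338., 167.]), array([636., 305.]), array([767., 272.])]
```

```bash
python3 -c "
from h import *
print(job.close_job())"
```

```text
the job is handed in; nothing more can be done
None
```

I moved the thick weight into the nest, stacked the thin one on top of it, and broke the lid free. I handed the job in with the gripper still holding the lid slightly open. The hand-in gave no verdict.

- **Weights:** The last camera pictures show both weights stacked squarely between the pins. The nest positions from the two cameras differed by about 2 mm. Both weights still went in without catching.
- **Lid opening:** I pulled the bar up in small steps, tilting the gripper with the lid. The largest pull I read was about 13 N, and I saw no sign of a jump. By the bar's rise, the lid is open about 0.16 rad, or 20 mm at the front edge. The front corners in the picture suggest 0.16 to 0.19 rad, which is within the limits.
- **Hold:** Before I handed in, the lid was held for more than 4 s, and the measured tool position changed by no more than 0.1 mm. The grip was set to 40 N, with a steady sideways force of about 7 N.
- **Knob and gauge:** The arm stayed away from both, but I took no final measurement of their positions.

The robot's clock stood at about 30 s of the 62 s allowed.

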